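Pack the second layer of relays over a separator

ROBOT

A 6-joint arm with a two-finger parallel gripper is mounted at the origin on the work surface. World frame = base frame: x ahead of the robot, y to its left, z up, the work surface at z = 0. Lengths are in mm, angles in rad, forces in N, time in s.
With the tool pointing down it reaches from about 275 to 750 mm from the base axis. Payload 10.2 kg.
Tool frame: the origin (TCP) lies midway between the tips of the shut fingers; the grasp point (between the pads) lies 19 mm behind it; z points along the fingers, y is the direction in which the jaws open and shut (so a half turn about z gives the same grasp; the last joint's range is limited). The gripper opens to 88 mm and grips with 3 to 60 N. Pads are 18 mm wide; open, the fingers measure 123 mm over their backs; the gripper's body (75 mm by 187 mm) begins 45 mm behind the grasp point.
Start: joints at [1.051, 0.313, 1.498, -0, 1.331, -0.223], TCP at [153.555, 502.048, 238.72] pointing down, gripper open.
Joint ranges: [-2.94, 2.94], [-0.97, 2.17], [0.19, 2.56], [-1.23, 4.37], [0.02, 3.11], [-2.88, 2.88]. Speed limits (rad/s): [2.39, 2.39, 3.01, 3.14, 3.14, 3.14].

INTERFACE

Orientations are given as a unit quaternion [x, y, z, w].
In Python, from plant import readout, vision, ctrl gives the robot as it stands.
- The arm moves only by the shell command python3 -m crank 'ROWS' [FORCE]. ROWS is JSON, a list of rows, each an object of numbers: "dx", "dy", "dz": the shift along the tool's x, y, z scaled (see below); "rx", "ry", "rz": the turn, a rotation vector about the tool's x, y, z scaled (see below); "claw": the finger opening in mm, from 0 to 88.1. In form: [{"dx": .., "dy": .., "dz": .., "rx": .., "ry": .., "rz": .., "claw": ..}, ...]. A call has exactly 8 rows; each row is the pose to reach, as a shift and turn from the pose commanded when the call began, along the tool's axes at that moment; what a row does not reach only later rows make up. The controller multiplies each number of a shift by 0.75 m and each number of a turn by 90 degrees. A row lasts 1/8 s, in which the tool goes at most 62.5 mm and 10.7 degrees, less where a joint would pass 70% of its speed; a pose out of reach is approached as far as the arm can. A call with a number of a shift or a turn outside -1 to 1 is refused whole. A call with a gripper value outside its range is refused whole. The fingers move at their own pace and stop on an object; FORCE is the grip in N (left out, the last holds). Time passes only in rows, so rows that repeat a pose let the fingers close, or fill a call up. It gives the time, the measured TCP pose, the force and the opening at its end, in the units of the state.
- readout.get_state(): the state, without advancing time (a new reading comes with each control period).
- vision.get_image(name): name is "side" or "top" or "wrist"; returns the picture (384x512x3 uint8, red, green, blue); there is no depth.
- vision.camera_params(name): a dict with "fovy" (degrees; the focal length in pixels is half the picture's height over the tangent of half this angle, whatever the lens; pixels are square), "cx", "cy" (the principal point, pixels), "pose" (4x4, takes a point from camera to world coordinates); the wrist camera has in their place "T_tool_cam" (4x4, takes a point from camera to tool coordinates, whose origin is the TCP and whose axes are the flange's). Camera axes: x right, y down, z forward; pixel columns grow to the right and rows downward; lengths in mm; the calibration is good to about 2 mm. A picture is of the moment at which its call begins: read the wrist's pose just before it. camera_params takes no time and is no camera call.
- ctrl.sign_off(): hands the job in, once; it reports no verdict.
The state is a dict: "time_s": time; "q": joint angles; "qvel": joint speeds; "effort": joint torques, N m; "position": TCP position; "ee_rot": TCP orientation; "force": force on the tool from outside, world axes, zero at the start; "moment": the same for the moment, N m; "grip_width": opening from 0.0 (shut) to 1.0 (fully open).
Only numpy, scipy, OpenCV 4.12 (cv2) and the standard library are available. Lean on these libraries where they do the work, as an engineer would, in place of code of your own. Each camera call takes 0.05 s, during which the arm holds its last target.

TASK

The white tray holds a first layer of red-based relays. Lay the brown fibreboard separator sheet squarely on top of that layer and let go of it, then stand the loose carrier of red-based relays upright on the sheet, centred and squarely lined up with the first layer. Set both down without dropping them, and leave the carrier of blue-based relays where it is.

Things in the scene. Friction and masses are not known exactly. Their poses are not given: they have to be found in the camera images.
- layer_top (a point): Centre of the flat top of the first layer, 49 mm above the bench. The layer is a row of four clear-cased relays with red bases in a black carrier, fixed in the middle of a fixed white tray (170 x 120 mm, walls only 20 mm high). The row of relay tops is 107 mm long along the point's x axis and 40 mm wide along y; z is up.
- separator_mid (a point): Brown fibreboard separator sheet, 120 mm (its x) x 56 mm (its y) x 6 mm thick, 50 g; the point is at its centre, half-way through its thickness, z up. It lies loose and level on a narrow fixed grey stand 24 mm high, 90 mm long and 26 mm wide (34 mm at the foot, the lowest 4 mm), so both long edges overhang freely and can be pinched across the 56 mm width from above. A similar sheet of bare aluminium on a like stand is not the one.
- red_pack_mid (a point): Loose carrier of red-based relays standing on the bench: black strip 116 mm (its x) x 46 mm (its y) x 12 mm high with four clear-cased relays fixed upright on it, whose flat sides make it 40 mm wide (y) from 12 mm up to its top at 44 mm; about 180 g. The point is at its centre, 22 mm above its flat underside; z is up. Pinch it across the 40 mm width from above. Either end may point either way.
- blue_pack_mid (a point): The same kind of carrier, same sizes and same place of the point, but its relays have blue bases. A bystander: leave it alone.
There are look-alikes about, which are no part of the job. What is shaped like the part that bears separator_mid but purple is not meant. What is shaped like the part that bears layer_top but purple is not meant.

How it is judged (in metres and radians):
On the way:
1. the separator lies squarely on the first layer, let go (horizontal distance between separator_mid and layer_top below 0.015 m and z of separator_mid in the frame of layer_top between -0.002 and 0.008 m and angle between the x axis of separator_mid and the x axis of layer_top, either way round below 0.175 rad and angle between separator_mid's own z axis and vertical below 0.175 rad and linear speed of separator below 0.03 m/s and contact force between the fingers and separator below 0.05 N), for 0.2 s.
At the end, for the whole second after the job is handed in: Separator flat on the first layer and red-based carrier upright on the separator, both at rest, centres within 15 mm horizontally of the layer's and within 10 degrees of its direction (either way round); blue-based carrier within 30 mm of its start (horizontal distance between each of separator_mid, red_pack_mid and layer_top below 0.015 m and z of separator_mid in the frame of layer_top between -0.002 and 0.008 m and angle between the x axis of each of separator_mid, red_pack_mid and the x axis of layer_top, either way round below 0.175 rad and angle between each of separator_mid, red_pack_mid's own z axis and vertical below 0.175 rad and linear speed of each of separator, red_pack below 0.03 m/s and z of red_pack_mid in the frame of layer_top between 0.023 and 0.033 m and distance of blue_pack_mid from where it was at the start of the episode below 0.03 m); the robot touches nothing.
It fails at once if the separator is dropped (falls freely for more than about 2 cm) (contact force between the fingers and separator below 0.05 N and linear speed of separator above 0.6 m/s).
It fails at once if the red-based carrier is dropped (falls freely for more than about 2 cm) (contact force between the fingers and red_pack below 0.05 N and linear speed of red_pack above 0.6 m/s).
It fails at once if the blue-based carrier is moved more than 30 mm (distance of blue_pack_mid from where it was at the start of the episode above 0.03 m).
It also fails if it takes over 56 s, if anything falls off the work surface, if the arm or the gripper's body presses on something with over 40 N, if the wrist force passes 120 N, or if a joint passes its speed limit or range.

## Working session

There is one attempt and no reset: what is moved stays moved. The work goes in short steps, Python scripts to look and compute and a shell command to move; the robot and the scene stay as the last step left them, time stands still between calls to the robot, and variables do not carry over. Pictures are saved under pics/ and viewed, and the job is handed in when it is done.

```bash
ls; mkdir -p pics; cat > h.py <<'E'
import numpy as np, cv2
from plant import readout, vision, ctrl
E
python3 - <<'E'
from h import *
s=readout.get_state(); print(s)
for n in ("side","top","wrist"):
    print(n,vision.camera_params(n)); im=vision.get_image(n); cv2.imwrite(f"pics/{n}0.png",im[:,:,::-1])
E
```

```text
pics
{'time_s': 0.0, 'q': array([ 1.05061155e+00,  3.13447873e-01,  1.49838308e+00, -1.77446452e-05,
        1.33099535e+00, -2.23423837e-01]), 'qvel': array([ 0.00090333,  0.00097621,  0.00085269, -0.00030237, -0.00037345,
        0.00133698]), 'effort': array([ 3.45700410e-04, -4.02214050e+01, -2.52271450e+01,  6.94827293e-02,
        3.52473278e-02, -1.11800448e-04]), 'position': array([153.43459641, 501.84066355, 238.1824845 ]), 'ee_rot': array([ 1.47834474e-01,  9.89011925e-01, -5.77806769e-04, -2.16061077e-04]), 'force': array([-0.11049752,  0.19722331, -0.41435212]), 'moment': array([-0.00980193,  0.00789886,  0.00359764]), 'grip_width': 0.996535495415455}
side {'fovy': 50.24893886264907, 'cx': 259.1152152287282, 'cy': 187.79757344982394, 'pose': array([[ 8.75958474e-01, -3.47884714e-01,  3.34175070e-01,
         7.81310871e+01],
       [-4.82077032e-01, -6.06502219e-01,  6.32263231e-01,
        -6.67517410e+02],
       [-1.72767921e-02, -7.14934461e-01, -6.98977989e-01,
         8.26765253e+02],
       [ 0.00000000e+00,  0.00000000e+00,  0.00000000e+00,
         1.00000000e+0
[... 179 characters left out ...]
],
       [-9.98802588e-01,  4.63613438e-02, -1.56209890e-02,
         4.38486027e+00],
       [ 6.06845735e-03, -1.99427346e-01, -9.79893825e-01,
         9.00715965e+02],
       [ 0.00000000e+00,  0.00000000e+00,  0.00000000e+00,
         1.00000000e+00]])}
wrist {'fovy': 71.58264927810328, 'cx': 258.0036011941488, 'cy': 187.51022190519123, 'T_tool_cam': array([[ 1.66432405e-04, -9.53470183e-01, -3.01487283e-01,
         7.78630901e+01],
       [ 9.99999705e-01, -6.72518605e-05,  7.64725457e-04,
         7.82153517e-01],
       [-7.49418502e-04, -3.01487321e-01,  9.53469891e-01,
        -1.45716675e+02],
       [ 0.00000000e+00,  0.00000000e+00,  0.00000000e+00,
         1.00000000e+00]])}
```

View pics/top0.png

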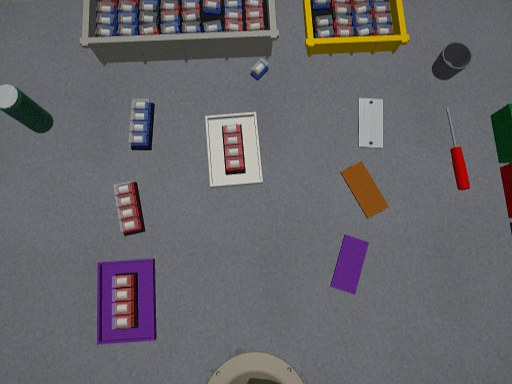

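View pics/side0.png

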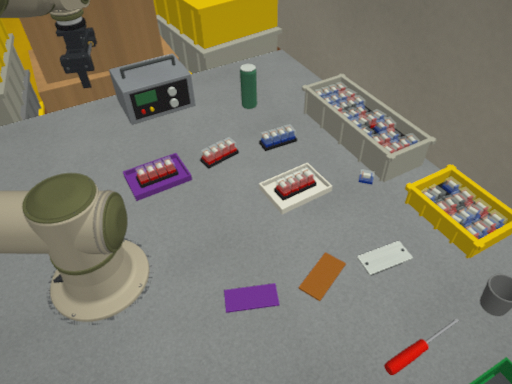

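View pics/wrist0.png

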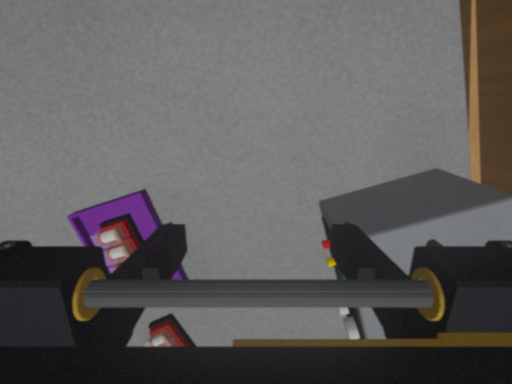

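The top view shows the white tray with the first layer at about (234,149). The brown sheet is at (364,190), aluminium at (371,122) and purple decoys at (350,264) and (126,300). The loose red pack is at (128,208) and the blue pack at (141,124). The side view shows the same things: tray (296,187), brown sheet (323,276), red pack (220,152). Next I'll measure from both views.

```bash
cat >> h.py <<'E'
def fpx(p): return 192/np.tan(np.radians(p['fovy']/2))
def ray(p,uv,pose=None):
    T=p['pose'] if pose is None else pose
    f=fpx(p); d=np.array([(uv[0]-p['cx'])/f,(uv[1]-p['cy'])/f,1.]); d=T[:3,:3]@d
    return T[:3,3],d/np.linalg.norm(d)
def tri(rays):
    A=np.zeros((3,3));b=np.zeros(3)
    for o,d in rays:
        P=np.eye(3)-np.outer(d,d);A+=P;b+=P@o
    x=np.linalg.solve(A,b); return x,[np.linalg.norm((np.eye(3)-np.outer(d,d))@(x-o)) for o,d in rays]
def at_z(p,uv,z,pose=None):
    o,d=ray(p,uv,pose); return o+d*(z-o[2])/d[2]
def proj(p,X,pose=None):
    T=p['pose'] if pose is None else pose
    c=T[:3,:3].T@(np.asarray(X,float)-T[:3,3]); f=fpx(p); return np.array([p['cx']+f*c[0]/c[2],p['cy']+f*c[1]/c[2]])
def wpose(s,p):
    from scipy.spatial.transform import Rotation as R
    T=np.eye(4);T[:3,:3]=R.from_quat(s['ee_rot']).as_matrix();T[:3,3]=s['position'];return T@p['T_tool_cam']
E
python3 - <<'E'
from h import *
t=cv2.imread('pics/top0.png');s=cv2.imread('pics/side0.png')
T,S=vision.camera_params('top'),vision.camera_params('side')
def blob(im,lo,hi,near):
    m=cv2.inRange(cv2.cvtColor(im,cv2.COLOR_BGR2HSV),lo,hi)
    n,l,st,c=cv2.connectedComponentsWithStats(m); i=l[near[1],near[0]]
    print('blob',i,st[i],c[i]); mm=(l==i).astype('u1'); cnt,_=cv2.findContours(mm,0,2)
    return c[i],cv2.boxPoints(cv2.minAreaRect(max(cnt,key=len)))
lo,hi=(8,120,60),(20,255,255)
a,ba=blob(t,lo,hi,(364,190)); b,bb=blob(s,lo,hi,(323,276))
X,r=tri([ray(T,a),ray(S,b)]); print(X,r)
P=np.array([at_z(T,u,30) for u in ba]);print(P.round(1)); P=np.array([at_z(S,u,30) for u in bb]);print(P.round(1))
cr=lambda im,x,y,w,h,k,f:cv2.imwrite(f,cv2.resize(im[y:y+h,x:x+w],None,fx=k,fy=k,interpolation=cv2.INTER_CUBIC))
cr(t,195,100,80,100,6,'pics/t_tray.png');cr(s,250,155,90,65,8,'pics/s_tray.png')
cr(t,95,170,70,75,8,'pics/t_red.png');cr(s,190,130,60,45,12,'pics/s_red.png')
E
```

```text
blob 7 [ 341  161   48   57 1303] [364.33537989 189.25249424]
blob 14 [ 299  253   46   48 1098] [321.77686703 276.11657559]
[ 446.49766112 -267.57977239   26.18654272] [np.float64(0.5428102047409137), np.float64(0.5428102047408776)]
[[ 488.1 -215.6   30. ]
 [ 514.9 -266.2   30. ]
 [ 405.3 -316.4   30. ]
 [ 379.8 -266.6   30. ]]
[[ 380.9 -267.8   30. ]
 [ 494.8 -210.2   30. ]
 [ 512.2 -268.    30. ]
 [ 400.3 -319.8   30. ]]
```

View trays.

View pics/t_tray.png

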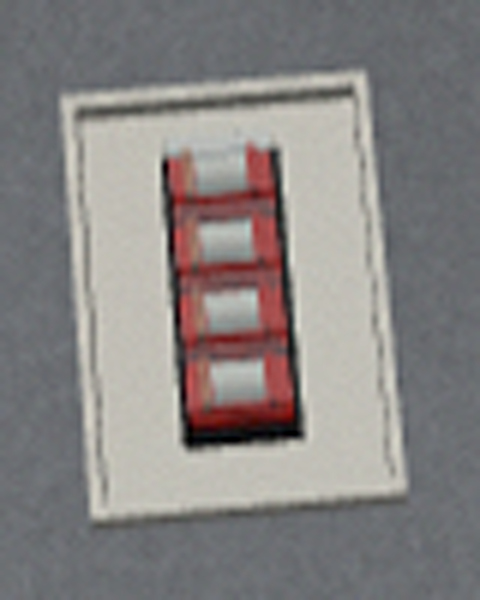

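View pics/s_tray.png

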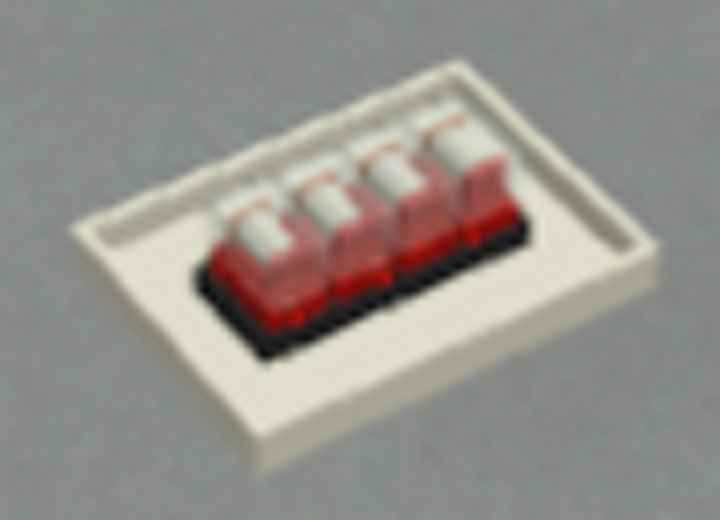

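View pics/t_red.png

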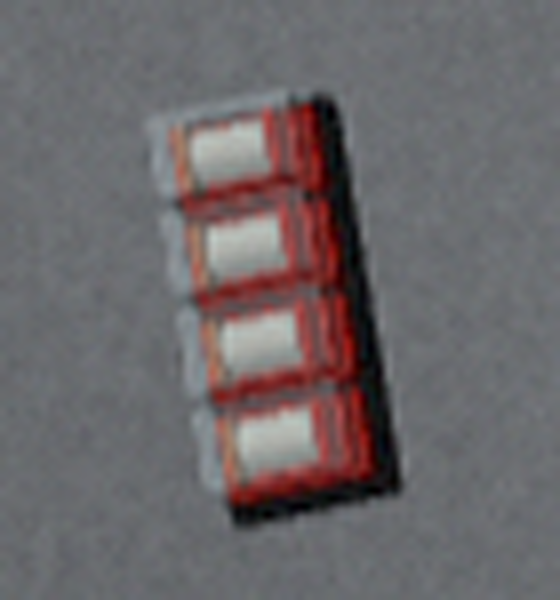

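View pics/s_red.png

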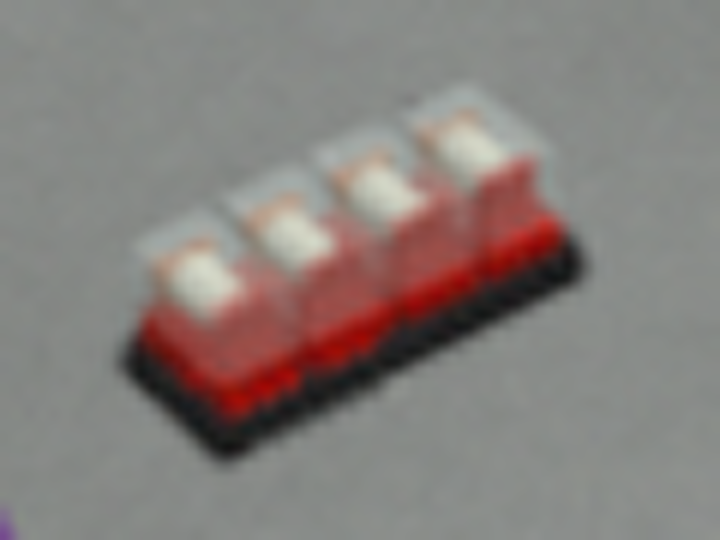

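```bash
python3 - <<'E'
from h import *
from scipy.optimize import least_squares
T,S=vision.camera_params('top'),vision.camera_params('side')
cv=lambda p,k,o:(np.array(p)+.5)/k-.5+np.array(o)
tt=[cv(p,6,(195,100)) for p in [(62,95),(365,73),(407,490),(93,517)]]
ss=[cv(p,8,(250,155)) for p in [(458,62),(657,245),(262,437),(78,230)]]
X=[]
for a,b in zip(tt,ss):
    x,r=tri([ray(T,a),ray(S,b)]);X.append(x);print(x.round(1),round(r[0],1),at_z(T,a,20).round(1),at_z(S,b,20).round(1))
X=np.array(X);print('tray',X.mean(0), np.degrees(np.arctan2(*( (X[0]+X[1]-X[2]-X[3])[[1,0]]))), np.degrees(np.arctan2(*((X[0]+X[3]-X[1]-X[2])[[1,0]]))))
# red pack: (cam, px, local)
R=lambda p:cv(p,8,(95,170)); Q=lambda p:cv(p,12,(190,130))
# local x: along 'up' in top image ; local y: left
obs=[(T,R((150,117)),(53.5,20,44)),(T,R((210,492)),(-53.5,20,44)),(T,R((235,527)),(-58,23,0)),(T,R((402,492)),(-58,-23,0)),(T,R((330,95)),(58,-23,12)),
(S,Q((137,250)),(-53.5,20,44)),(S,Q((470,83)),(53.5,20,44)),(S,Q((550,140)),(53.5,-20,44)),(S,Q((228,463)),(-58,-23,0)),(S,Q((588,270)),(58,-23,0)),(S,Q((122,360)),(-58,23,12))]
def res(v):
    c,s=np.cos(v[2]),np.sin(v[2]);o=[]
    for p,u,l in obs:
        o+=list(proj(p,(v[0]+c*l[0]-s*l[1],v[1]+s*l[0]+c*l[1],v[3]+l[2]))-u)
    return o
r=least_squares(res,(300,280,0,0));print('red',r.x[:2],np.degrees(r.x[2]),r.x[3]);print(np.array(r.fun).reshape(-1,2).round(1).tolist())
E
```

```text
[641.4  86.6  20.3] 0.7 [642.2  86.4  20. ] [640.8  86.9  20. ]
[645.  -32.5  22.5] 0.1 [645.9 -32.6  20. ] [646.8 -30.6  20. ]
[478.  -40.   19.7] 0.3 [477.6 -39.9  20. ] [478.2 -40.3  20. ]
[473.4  79.2  18.8] 0.3 [472.8  79.2  20. ] [473.1  78.   20. ]
tray [559.45003648  23.31931059  20.31149668] 2.541633523326515 91.95886676306127
red [432.46969004 262.8031712 ] 9.887827865251188 0.017071926610936212
[[-0.8, -0.2], [-0.8, 0.4], [1.2, 0.1], [0.5, 0.0], [-0.4, -0.4], [-0.8, -0.4], [0.1, -0.3], [1.0, 1.0], [-0.2, 0.6], [0.3, 1.0], [-0.1, -1.4]]
```

```bash
cat >> h.py <<'E'
def plan(x,y,z,ang):
    """row numbers to reach TCP x,y,z with tool x axis at world angle ang (deg), tool down; from measured pose"""
    from scipy.spatial.transform import Rotation as R
    s=readout.get_state(); r0=R.from_quat(s['ee_rot'])
    a=np.radians(ang); M=np.array([[np.cos(a),np.sin(a),0],[np.sin(a),-np.cos(a),0],[0,0,-1.]])
    sh=r0.as_matrix().T@(np.array([x,y,z])-s['position'])/750
    rv=(r0.inv()*R.from_matrix(M)).as_rotvec()/(np.pi/2)
    print('t',s['time_s'],'shift',sh.round(4),'turn',rv.round(4),'grip',round(s['grip_width'],3), 'F',s['force'].round(1))
E
python3 - <<'E'
from h import *
plan(450,150,240,83)
E
```

```text
t 0.15 shift [-0.5153 -0.333  -0.002 ] turn [-6.000e-04  3.000e-04  8.888e-01] grip 1.0 F [ 0.4 -0.9 -0.1]
```

```bash
python3 -m crank '[{"dx":-0.065,"dy":-0.04,"dz":0,"rx":0,"ry":0,"rz":0.11,"claw":88},{"dx":-0.13,"dy":-0.085,"dz":0,"rx":0,"ry":0,"rz":0.22,"claw":88},{"dx":-0.195,"dy":-0.125,"dz":0,"rx":0,"ry":0,"rz":0.33,"claw":88},{"dx":-0.26,"dy":-0.17,"dz":0,"rx":0,"ry":0,"rz":0.44,"claw":88},{"dx":-0.325,"dy":-0.21,"dz":0,"rx":0,"ry":0,"rz":0.55,"claw":88},{"dx":-0.39,"dy":-0.25,"dz":0,"rx":0,"ry":0,"rz":0.66,"claw":88},{"dx":-0.455,"dy":-0.295,"dz":0,"rx":0,"ry":0,"rz":0.77,"claw":88},{"dx":-0.515,"dy":-0.333,"dz":0,"rx":0,"ry":0,"rz":0.889,"claw":88}]' 20; python3 - <<'E'
from h import *
plan(446.5-45*.909,-267.5-45*.416,200,24.6)
E
```

```text
time_s: 1.15
position: [450.8, 148.4, 238.7]
ee_rot: [0.751, 0.66, -0.0, -0.0]
force: [1.7, 0.3, 0.6]
grip_width: 0.994
t 1.15 shift [-0.5824  0.0148  0.0515] turn [-1.000e-04  0.000e+00  6.445e-01] grip 0.994 F [1.7 0.3 0.6]
```

```bash
python3 -m crank '[{"dx":-0.073,"dy":0.002,"dz":0.006,"rx":0,"ry":0,"rz":0.08,"claw":88},{"dx":-0.146,"dy":0.004,"dz":0.013,"rx":0,"ry":0,"rz":0.16,"claw":88},{"dx":-0.219,"dy":0.006,"dz":0.02,"rx":0,"ry":0,"rz":0.24,"claw":88},{"dx":-0.292,"dy":0.008,"dz":0.026,"rx":0,"ry":0,"rz":0.32,"claw":88},{"dx":-0.365,"dy":0.01,"dz":0.032,"rx":0,"ry":0,"rz":0.4,"claw":88},{"dx":-0.438,"dy":0.012,"dz":0.04,"rx":0,"ry":0,"rz":0.48,"claw":88},{"dx":-0.511,"dy":0.014,"dz":0.046,"rx":0,"ry":0,"rz":0.56,"claw":88},{"dx":-0.582,"dy":0.015,"dz":0.0515,"rx":0,"ry":0,"rz":0.6445,"claw":88}]'; python3 -m crank '[{"dx":0,"dy":0,"dz":0,"rx":0,"ry":0,"rz":0,"claw":88},{"dx":0,"dy":0,"dz":0,"rx":0,"ry":0,"rz":0,"claw":88},{"dx":0,"dy":0,"dz":0,"rx":0,"ry":0,"rz":0,"claw":88},{"dx":0,"dy":0,"dz":0,"rx":0,"ry":0,"rz":0,"claw":88},{"dx":0,"dy":0,"dz":0,"rx":0,"ry":0,"rz":0,"claw":88},{"dx":0,"dy":0,"dz":0,"rx":0,"ry":0,"rz":0,"claw":88},{"dx":0,"dy":0,"dz":0,"rx":0,"ry":0,"rz":0,"claw":88},{"dx":0,"dy":0,"dz":0,"rx":0,"ry":0,"rz":0,"claw":88}]'
python3 - <<'E'
from h import *
p=vision.camera_params('wrist');s=readout.get_state();W=wpose(s,p)
im=vision.get_image('wrist');cv2.imwrite('pics/w1.png',im[:,:,::-1])
print(s['position'],s['q'])
m=cv2.inRange(cv2.cvtColor(im,cv2.COLOR_RGB2HSV),(8,120,60),(20,255,255));n,l,st,c=cv2.connectedComponentsWithStats(m);i=1+st[1:,4].argmax()
cnt,_=cv2.findContours((l==i).astype('u1'),0,1);b=cv2.boxPoints(cv2.minAreaRect(max(cnt,key=len)));print(st[i],b)
for z in(27,30):
  P=np.array([at_z(p,u,z,W) for u in b]);print(P.round(1).tolist(),P.mean(0).round(1),np.linalg.norm(P-np.roll(P,1,0),axis=1).round(1))
  for k in range(4):
    e=P[k]-P[k-1]; print(np.degrees(np.arctan2(e[1],e[0])).round(1))
plan(446.5,-267.5,100,24.6)
E
```

```text
time_s: 2.15
position: [407.2, -286.1, 199.8]
ee_rot: [0.977, 0.214, 0.0, -0.0]
force: [1.2, 1.6, 0.7]
grip_width: 0.998
time_s: 3.15
position: [407.7, -284.3, 200.1]
ee_rot: [0.976, 0.216, -0.0, -0.0]
force: [-0.1, 0.1, 0.2]
grip_width: 1.0
[ 407.73561548 -284.34940739  200.08993805] [-8.45116980e-01  2.86340635e-01  1.63842678e+00 -2.57108594e-06
  1.21684215e+00  2.89664002e-01]
[ 236   80   49  104 4806] [[236.      182.99997]
 [236.       79.99999]
 [284.       80.     ]
 [284.      182.99997]]
[[381.7, -265.6, 27.0], [491.4, -217.8, 27.0], [513.9, -266.2, 27.0], [407.0, -319.9, 27.0]] [ 448.5 -267.4   27. ] [ 59.9 119.6  53.5 119.6]
115.0
23.6
-65.0
-153.3
[[382.6, -265.5, 30.0], [491.2, -218.1, 30.0], [513.6, -266.1, 30.0], [407.7, -319.3, 30.0]] [ 448.8 -267.2   30. ] [ 59.3 118.5  53.  118.5]
115.0
23.6
-65.0
-153.3
t 3.2 shift [0.0564 0.0014 0.1335] turn [0.     0.     0.0042] grip 1.001 F [ 0.8 -0.   0.7]
```

View pics/w1.png

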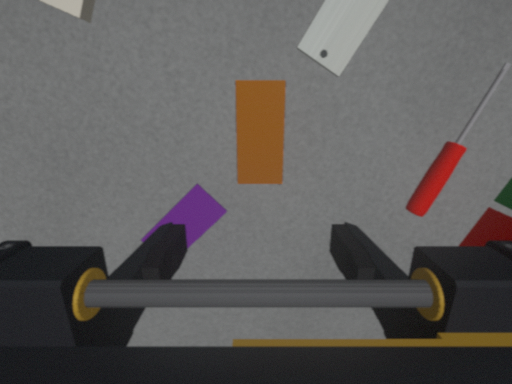

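The wrist view shows the brown sheet upright at columns 236–284, rows 80–183. It measures about 119 x 56 mm, centred at (448,-267) with its long axis at about 25°, which agrees with the fixed cameras. Descending to it now.

```bash
python3 - <<'E'
from h import *
plan(447.5,-267.4,10,24.8)
E
python3 -m crank '[{"dx":0.03,"dy":0,"dz":0.03,"rx":0,"ry":0,"rz":0.002,"claw":88},{"dx":0.0577,"dy":0.001,"dz":0.07,"rx":0,"ry":0,"rz":0.002,"claw":88},{"dx":0.0577,"dy":0.001,"dz":0.11,"rx":0,"ry":0,"rz":0.002,"claw":88},{"dx":0.0577,"dy":0.001,"dz":0.14,"rx":0,"ry":0,"rz":0.002,"claw":88},{"dx":0.0577,"dy":0.001,"dz":0.15,"rx":0,"ry":0,"rz":0.002,"claw":88},{"dx":0.0577,"dy":0.001,"dz":0.15,"rx":0,"ry":0,"rz":0.002,"claw":88},{"dx":0.0577,"dy":0.001,"dz":0.15,"rx":0,"ry":0,"rz":0.002,"claw":88},{"dx":0.0577,"dy":0.001,"dz":0.15,"rx":0,"ry":0,"rz":0.002,"claw":88}]'; python3 - <<'E'
from h import *
plan(447.5,-267.4,10,24.8)
E
```

```text
t 3.2 shift [0.0577 0.0019 0.2535] turn [0.    0.    0.002] grip 1.001 F [ 0.8 -0.   0.7]
time_s: 4.2
position: [447.5, -267.0, 88.3]
ee_rot: [0.977, 0.215, 0.0, 0.001]
force: [-0.3, -0.3, 0.9]
grip_width: 1.0
t 4.2 shift [-0.0003  0.0003  0.1044] turn [ 0.0008 -0.0003 -0.    ] grip 1.0 F [-0.3 -0.3  0.9]
```

```bash
python3 -m crank '[{"dx":0,"dy":0,"dz":0.04,"rx":0,"ry":0,"rz":0,"claw":88},{"dx":0,"dy":0,"dz":0.08,"rx":0,"ry":0,"rz":0,"claw":88},{"dx":0,"dy":0,"dz":0.104,"rx":0,"ry":0,"rz":0,"claw":88},{"dx":0,"dy":0,"dz":0.104,"rx":0,"ry":0,"rz":0,"claw":88},{"dx":0,"dy":0,"dz":0.104,"rx":0,"ry":0,"rz":0,"claw":70},{"dx":0,"dy":0,"dz":0.104,"rx":0,"ry":0,"rz":0,"claw":50},{"dx":0,"dy":0,"dz":0.104,"rx":0,"ry":0,"rz":0,"claw":40},{"dx":0,"dy":0,"dz":0.104,"rx":0,"ry":0,"rz":0,"claw":40}]' 20
python3 -m crank '[{"dx":0,"dy":0,"dz":0,"rx":0,"ry":0,"rz":0,"claw":40},{"dx":0,"dy":0,"dz":0,"rx":0,"ry":0,"rz":0,"claw":40},{"dx":0,"dy":0,"dz":0,"rx":0,"ry":0,"rz":0,"claw":40},{"dx":0,"dy":0,"dz":0,"rx":0,"ry":0,"rz":0,"claw":40},{"dx":0,"dy":0,"dz":-0.01,"rx":0,"ry":0,"rz":0,"claw":40},{"dx":0,"dy":0,"dz":-0.04,"rx":0,"ry":0,"rz":0,"claw":40},{"dx":0,"dy":0,"dz":-0.08,"rx":0,"ry":0,"rz":0,"claw":40},{"dx":0,"dy":0,"dz":-0.12,"rx":0,"ry":0,"rz":0,"claw":40}]'; python3 - <<'E'
from h import *
plan(559.4,23.3,140,2.25)
for n in ('wrist','side'):
  im=vision.get_image(n);cv2.imwrite(f'pics/{n}2.png',im[:,:,::-1])
E
```

```text
time_s: 5.2
position: [447.4, -266.9, 10.0]
ee_rot: [0.977, 0.215, 0.0, 0.0]
force: [-0.2, 1.4, 3.0]
grip_width: 0.631
time_s: 6.2
position: [447.1, -266.6, 100.7]
ee_rot: [0.977, 0.215, -0.0, -0.0]
force: [0.1, 0.5, -0.4]
grip_width: 0.629
t 6.2 shift [ 0.298  -0.2881 -0.0524] turn [-2.000e-04  1.000e-04  2.505e-01] grip 0.629 F [ 0.1  0.5 -0.4]
```

View pics/wrist2.png

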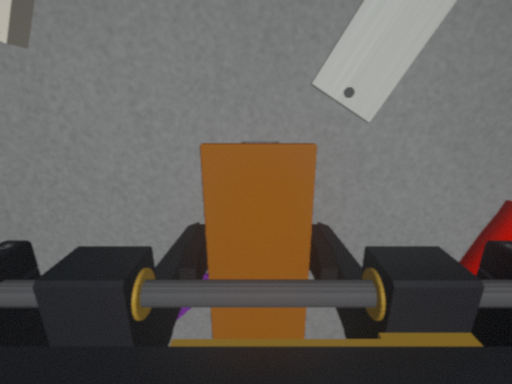

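View pics/side2.png

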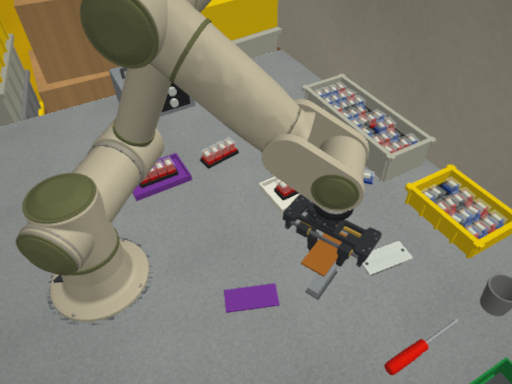

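The grip holds at 55.4 mm and the sheet is level: its far edge is at row 143, where a level sheet should show. The side view confirms it has been lifted off the stand. Carrying it to the tray.

```bash
python3 -m crank '[{"dx":0.03,"dy":-0.03,"dz":-0.02,"rx":0,"ry":0,"rz":0.03,"claw":40},{"dx":0.08,"dy":-0.077,"dz":-0.04,"rx":0,"ry":0,"rz":0.07,"claw":40},{"dx":0.13,"dy":-0.126,"dz":-0.0524,"rx":0,"ry":0,"rz":0.11,"claw":40},{"dx":0.18,"dy":-0.174,"dz":-0.0524,"rx":0,"ry":0,"rz":0.15,"claw":40},{"dx":0.23,"dy":-0.222,"dz":-0.0524,"rx":0,"ry":0,"rz":0.19,"claw":40},{"dx":0.27,"dy":-0.261,"dz":-0.0524,"rx":0,"ry":0,"rz":0.23,"claw":40},{"dx":0.298,"dy":-0.288,"dz":-0.0524,"rx":0,"ry":0,"rz":0.2505,"claw":40},{"dx":0.298,"dy":-0.288,"dz":-0.0524,"rx":0,"ry":0,"rz":0.2505,"claw":40}]'; python3 - <<'E'
from h import *
plan(559.4,23.3,45,2.25)
for n in ('top',):
  im=vision.get_image(n);cv2.imwrite(f'pics/{n}3.png',im[:,:,::-1])
E
```

```text
time_s: 7.3
position: [559.3, 24.6, 137.7]
ee_rot: [1.0, 0.021, -0.001, -0.0]
force: [-0.3, -0.5, -0.9]
grip_width: 0.629
t 7.3 shift [0.0002 0.0018 0.1236] turn [-0.0003  0.0011  0.0017] grip 0.629 F [-0.3 -0.5 -0.9]
```

View pics/top3.png

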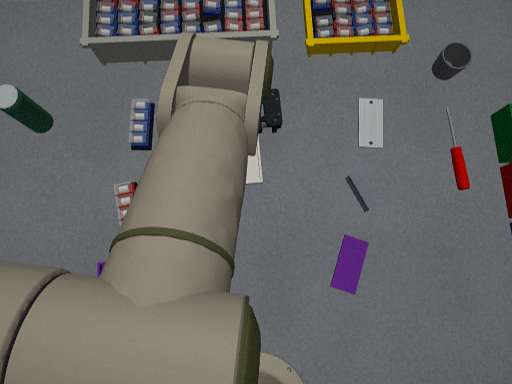

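The arm hides the tray in the top view; only the tray's right edge shows, near (256,160). Lowering to just above contact first.

```bash
python3 -m crank '[{"dx":0,"dy":0.0018,"dz":0.04,"rx":0,"ry":0.001,"rz":0.001,"claw":40},{"dx":0,"dy":0.0018,"dz":0.08,"rx":0,"ry":0.001,"rz":0.001,"claw":40},{"dx":0,"dy":0.0018,"dz":0.105,"rx":0,"ry":0.001,"rz":0.001,"claw":40},{"dx":0,"dy":0.0018,"dz":0.118,"rx":0,"ry":0.001,"rz":0.001,"claw":40},{"dx":0,"dy":0.0018,"dz":0.124,"rx":0,"ry":0.001,"rz":0.001,"claw":40},{"dx":0,"dy":0.0018,"dz":0.124,"rx":0,"ry":0.001,"rz":0.001,"claw":40},{"dx":0,"dy":0.0018,"dz":0.124,"rx":0,"ry":0.001,"rz":0.001,"claw":40},{"dx":0,"dy":0.0018,"dz":0.124,"rx":0,"ry":0.001,"rz":0.001,"claw":40}]'; python3 - <<'E'
from h import *
plan(559.4,23.3,35.5,2.25)
for n in ('wrist','side'):
  im=vision.get_image(n);cv2.imwrite(f'pics/{n}4.png',im[:,:,::-1])
  if n=='side':cv2.imwrite('pics/side4c.png',cv2.resize(im[130:240,220:370,::-1],None,fx=5,fy=5))
E
```

```text
time_s: 8.35
position: [559.8, 21.7, 46.4]
ee_rot: [1.0, 0.019, 0.001, 0.0]
force: [-1.1, 0.2, -1.3]
grip_width: 0.632
t 8.35 shift [-0.0005 -0.0022  0.0145] turn [ 0.0001 -0.0015 -0.0009] grip 0.632 F [-1.1  0.2 -1.3]
```

View pics/wrist4.png

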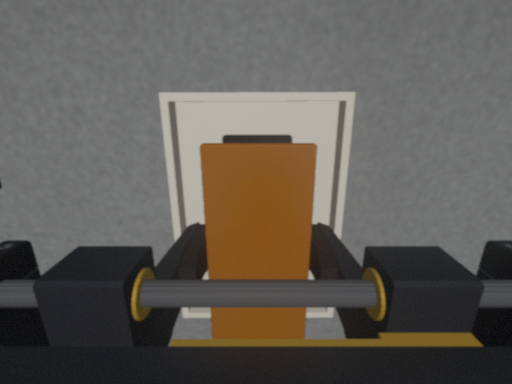

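View pics/side4c.png

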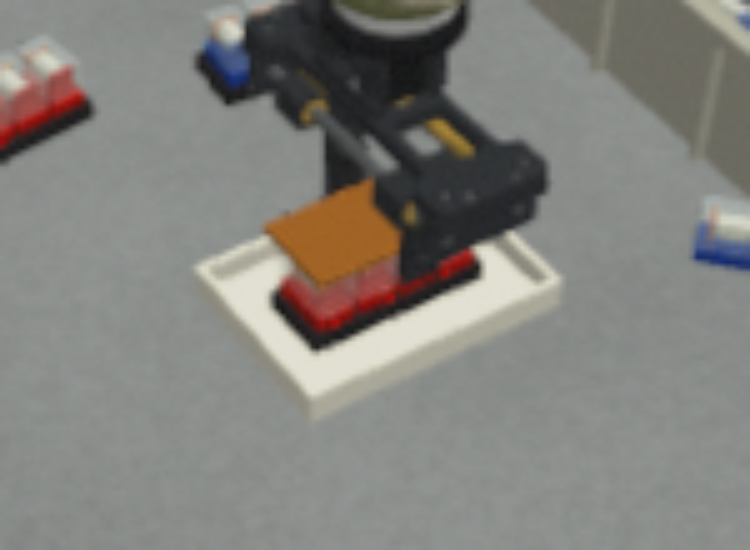

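The sheet (centre column about 258) lines up with the tray rim, whose far edge centres at column 257 and near edge at 259. A quick check along the length before the last 11 mm down.

```bash
python3 - <<'E'
from h import *
p=vision.camera_params('wrist');s=readout.get_state();W=wpose(s,p)
P=np.array([at_z(p,u,20,W) for u in[(160,94),(354,94),(335,317),(183,317)]]);print(P.round(1).tolist(),P.mean(0))
plan(559.4,23.3,35.3,2.25)
E
```

```text
[[641.5, 85.4, 20.0], [646.0, -32.8, 20.0], [478.3, -42.1, 20.0], [473.6, 79.1, 20.0]] [559.83826287  22.41561007  20.        ]
t 8.45 shift [-0.0004 -0.0021  0.0145] turn [ 0.0001 -0.0013 -0.0009] grip 0.632 F [ 0.  -0.6 -0.2]
```

```bash
python3 -m crank '[{"dx":0,"dy":-0.002,"dz":0.004,"rx":0,"ry":0,"rz":0,"claw":40},{"dx":0,"dy":-0.002,"dz":0.008,"rx":0,"ry":0,"rz":0,"claw":40},{"dx":0,"dy":-0.002,"dz":0.011,"rx":0,"ry":0,"rz":0,"claw":40},{"dx":0,"dy":-0.002,"dz":0.013,"rx":0,"ry":0,"rz":0,"claw":40},{"dx":0,"dy":-0.002,"dz":0.0145,"rx":0,"ry":0,"rz":0,"claw":40},{"dx":0,"dy":-0.002,"dz":0.0145,"rx":0,"ry":0,"rz":0,"claw":40},{"dx":0,"dy":-0.002,"dz":0.0145,"rx":0,"ry":0,"rz":0,"claw":40},{"dx":0,"dy":-0.002,"dz":0.0145,"rx":0,"ry":0,"rz":0,"claw":40}]'
```

```text
time_s: 9.45
position: [559.6, 23.2, 35.1]
ee_rot: [1.0, 0.019, 0.001, 0.0]
force: [-0.2, 0.6, -0.3]
grip_width: 0.625
```

```bash
python3 -m crank '[{"dx":0,"dy":0,"dz":0.0005,"rx":0,"ry":0,"rz":0,"claw":40},{"dx":0,"dy":0,"dz":0.001,"rx":0,"ry":0,"rz":0,"claw":40},{"dx":0,"dy":0,"dz":0.0015,"rx":0,"ry":0,"rz":0,"claw":40},{"dx":0,"dy":0,"dz":0.0015,"rx":0,"ry":0,"rz":0,"claw":40},{"dx":0,"dy":0,"dz":0.0015,"rx":0,"ry":0,"rz":0,"claw":40},{"dx":0,"dy":0,"dz":0.0015,"rx":0,"ry":0,"rz":0,"claw":40},{"dx":0,"dy":0,"dz":0.0015,"rx":0,"ry":0,"rz":0,"claw":40},{"dx":0,"dy":0,"dz":0.0015,"rx":0,"ry":0,"rz":0,"claw":40}]'
```

```text
time_s: 10.45
position: [559.7, 23.2, 35.0]
ee_rot: [1.0, 0.019, 0.001, 0.0]
force: [-5.0, 1.2, 10.6]
grip_width: 0.631
```

Contact is felt: 10.6 N upward, with the height stopped at TCP z = 35.0. Releasing, then retreating straight up.

```bash
python3 -m crank '[{"dx":0,"dy":0,"dz":-0.0015,"rx":0,"ry":0,"rz":0,"claw":40},{"dx":0,"dy":0,"dz":-0.0015,"rx":0,"ry":0,"rz":0,"claw":58},{"dx":0,"dy":0,"dz":-0.0015,"rx":0,"ry":0,"rz":0,"claw":66},{"dx":0,"dy":0,"dz":-0.0015,"rx":0,"ry":0,"rz":0,"claw":74},{"dx":0,"dy":0,"dz":-0.0015,"rx":0,"ry":0,"rz":0,"claw":76},{"dx":0,"dy":0,"dz":-0.0015,"rx":0,"ry":0,"rz":0,"claw":76},{"dx":0,"dy":0,"dz":-0.015,"rx":0,"ry":0,"rz":0,"claw":76},{"dx":0,"dy":0,"dz":-0.04,"rx":0,"ry":0,"rz":0,"claw":76}]'
python3 -m crank '[{"dx":0,"dy":0,"dz":-0.04,"rx":0,"ry":0,"rz":0,"claw":76},{"dx":0,"dy":0,"dz":-0.08,"rx":0,"ry":0,"rz":0,"claw":76},{"dx":-0.02,"dy":0,"dz":-0.12,"rx":0,"ry":0,"rz":0,"claw":76},{"dx":-0.06,"dy":0,"dz":-0.15,"rx":0,"ry":0,"rz":0,"claw":76},{"dx":-0.08,"dy":0,"dz":-0.15,"rx":0,"ry":0,"rz":0,"claw":76},{"dx":-0.08,"dy":0,"dz":-0.15,"rx":0,"ry":0,"rz":0,"claw":76},{"dx":-0.08,"dy":0,"dz":-0.15,"rx":0,"ry":0,"rz":0,"claw":76},{"dx":-0.08,"dy":0,"dz":-0.15,"rx":0,"ry":0,"rz":0,"claw":76}]'
python3 - <<'E'
from h import *
p=vision.camera_params('wrist');s=readout.get_state();W=wpose(s,p)
im=vision.get_image('wrist');cv2.imwrite('pics/w5.png',im[:,:,::-1])
m=cv2.inRange(cv2.cvtColor(im,cv2.COLOR_RGB2HSV),(8,120,60),(20,255,255));n,l,st,c=cv2.connectedComponentsWithStats(m);i=1+st[1:,4].argmax()
cnt,_=cv2.findContours((l==i).astype('u1'),0,1);b=cv2.boxPoints(cv2.minAreaRect(max(cnt,key=len)));print(st[i],b.tolist())
P=np.array([at_z(p,u,55,W) for u in b]);print(P.round(1).tolist(),P.mean(0).round(1))
a=432.5-40*np.cos(.1726),262.8-40*np.sin(.1726)
plan(a[0],a[1],200,9.9)
E
```

```text
time_s: 11.45
position: [559.3, 23.2, 64.4]
ee_rot: [1.0, 0.019, 0.0, -0.0]
force: [0.3, 0.0, -0.4]
grip_width: 0.862
time_s: 12.45
position: [499.8, 20.9, 176.1]
ee_rot: [1.0, 0.019, 0.001, -0.0]
force: [-0.7, -0.2, 0.1]
grip_width: 0.86
[ 229   57   59  125 6893] [[229.0, 57.0], [287.0, 57.0], [287.0, 181.0], [229.0, 181.0]]
[[617.8, 52.7, 55.0], [619.8, -0.1, 55.0], [502.7, -8.4, 55.0], [500.4, 52.0, 55.0]] [560.2  24.1  55. ]
t 12.5 shift [-0.1302 -0.3185 -0.032 ] turn [-0.     -0.0008 -0.0859] grip 0.859 F [-0.3 -0.3 -0.2]
```

View pics/w5.png

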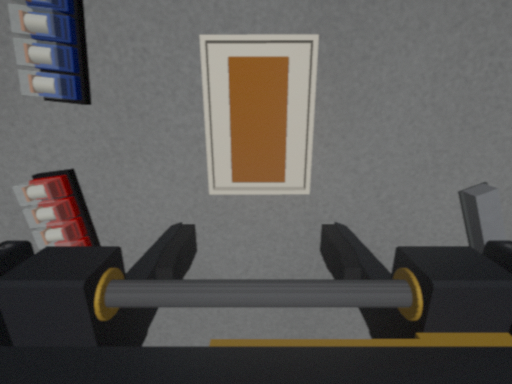

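The sheet lies squarely in the middle of the tray in the wrist view: columns 229–288, rows 57–182, centred at about (560,24). Next, the red pack.

```bash
python3 -m crank '[{"dx":-0.02,"dy":-0.055,"dz":-0.01,"rx":0,"ry":0,"rz":-0.02,"claw":88},{"dx":-0.045,"dy":-0.11,"dz":-0.02,"rx":0,"ry":0,"rz":-0.04,"claw":88},{"dx":-0.067,"dy":-0.165,"dz":-0.032,"rx":0,"ry":0,"rz":-0.06,"claw":88},{"dx":-0.09,"dy":-0.22,"dz":-0.032,"rx":0,"ry":0,"rz":-0.0859,"claw":88},{"dx":-0.112,"dy":-0.275,"dz":-0.032,"rx":0,"ry":0,"rz":-0.0859,"claw":88},{"dx":-0.1302,"dy":-0.3185,"dz":-0.032,"rx":0,"ry":0,"rz":-0.0859,"claw":88},{"dx":-0.1302,"dy":-0.3185,"dz":-0.032,"rx":0,"ry":0,"rz":-0.0859,"claw":88},{"dx":-0.1302,"dy":-0.3185,"dz":-0.032,"rx":0,"ry":0,"rz":-0.0859,"claw":88}]' 30
python3 - <<'E'
from h import *
p=vision.camera_params('wrist');s=readout.get_state();W=wpose(s,p);print(s['position'],s['ee_rot'])
im=vision.get_image('wrist')
c,q=np.cos(np.radians(9.9)),np.sin(np.radians(9.9))
cv2.imwrite('pics/w6.png',im[:,:,::-1])
im2=cv2.resize(im[30:260,160:360,::-1],None,fx=3,fy=3).copy();im2=im2[:600]
for hx,hy,z,col in((58,23,0,(0,255,255)),(53.5,20,44,(0,255,0))):
  pts=[((proj(p,(432.5+c*a*hx-q*b*hy,262.8+q*a*hx+c*b*hy,z),W)-(160,30)+.5)*3-.5) for a,b in((1,1),(1,-1),(-1,-1),(-1,1))]
  print(z,[(x/3+np.array((160,30))).round().tolist() for x in pts]); cv2.polylines(im2,[np.array(pts).round().astype(int)],True,col,1)
cv2.imwrite('pics/w6o.png',im2)
plan(432.5,262.8,100,9.9)
E
```

```text
time_s: 13.5
position: [393.1, 255.5, 200.0]
ee_rot: [0.996, 0.086, 0.001, 0.0]
force: [-0.2, -0.9, 0.1]
grip_width: 0.999
[393.14148005 255.53719743 200.00132236] [9.96275937e-01 8.62192909e-02 6.75544958e-04 1.87954048e-04]
0 [[240.0, 88.0], [277.0, 88.0], [276.0, 179.0], [241.0, 179.0]]
44 [[240.0, 90.0], [277.0, 90.0], [275.0, 186.0], [242.0, 186.0]]
t 13.55 shift [ 0.0531 -0.001   0.1335] turn [ 0.0003 -0.0009 -0.0006] grip 0.995 F [-0.9  0.1 -0.2]
```

View pics/w6o.png

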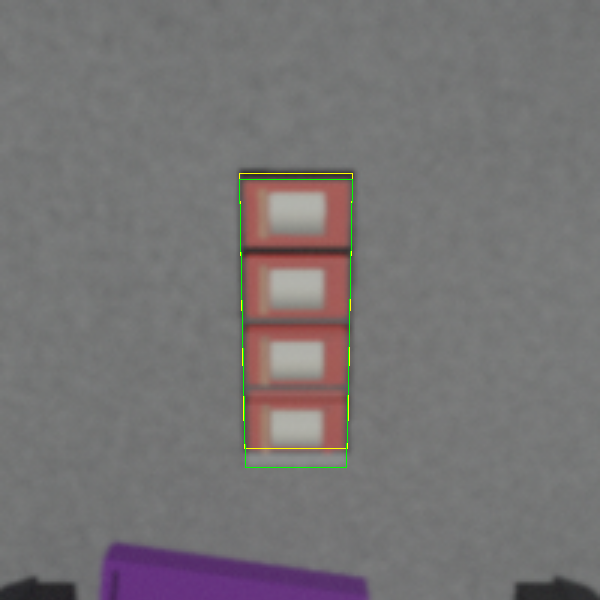

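View pics/w6.png

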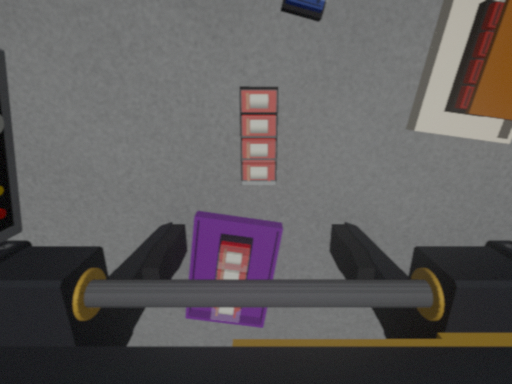

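The projected model outline sits right on the red pack (columns 240–277, rows 88–186), so its pose is confirmed as (432.5, 262.8) at 9.9°. Descending.

```bash
python3 -m crank '[{"dx":0.025,"dy":0,"dz":0.03,"rx":0,"ry":0,"rz":0,"claw":88},{"dx":0.0531,"dy":-0.001,"dz":0.07,"rx":0,"ry":0,"rz":-0.0006,"claw":88},{"dx":0.0531,"dy":-0.001,"dz":0.11,"rx":0,"ry":0,"rz":-0.0006,"claw":88},{"dx":0.0531,"dy":-0.001,"dz":0.14,"rx":0,"ry":0,"rz":-0.0006,"claw":88},{"dx":0.0531,"dy":-0.001,"dz":0.16,"rx":0,"ry":0,"rz":-0.0006,"claw":88},{"dx":0.0531,"dy":-0.001,"dz":0.16,"rx":0,"ry":0,"rz":-0.0006,"claw":88},{"dx":0.0531,"dy":-0.001,"dz":0.16,"rx":0,"ry":0,"rz":-0.0006,"claw":88},{"dx":0.0531,"dy":-0.001,"dz":0.16,"rx":0,"ry":0,"rz":-0.0006,"claw":88}]'; python3 - <<'E'
from h import *
plan(432.5,262.8,17,9.9)
E
```

```text
time_s: 14.55
position: [432.5, 263.7, 81.0]
ee_rot: [0.996, 0.087, 0.002, -0.0]
force: [0.1, -0.0, 0.4]
grip_width: 1.001
t 14.55 shift [-0.0004  0.0011  0.0854] turn [-0.     -0.002   0.0006] grip 1.001 F [ 0.1 -0.   0.4]
```

```bash
python3 -m crank '[{"dx":0,"dy":0.001,"dz":0.03,"rx":0,"ry":-0.001,"rz":0,"claw":88},{"dx":0,"dy":0.001,"dz":0.06,"rx":0,"ry":-0.002,"rz":0,"claw":88},{"dx":0,"dy":0.001,"dz":0.08,"rx":0,"ry":-0.002,"rz":0,"claw":88},{"dx":0,"dy":0.001,"dz":0.0854,"rx":0,"ry":-0.002,"rz":0,"claw":88},{"dx":0,"dy":0.001,"dz":0.0854,"rx":0,"ry":-0.002,"rz":0,"claw":88},{"dx":0,"dy":0.001,"dz":0.0854,"rx":0,"ry":-0.002,"rz":0,"claw":70},{"dx":0,"dy":0.001,"dz":0.0854,"rx":0,"ry":-0.002,"rz":0,"claw":50},{"dx":0,"dy":0.001,"dz":0.0854,"rx":0,"ry":-0.002,"rz":0,"claw":42}]' 30; python3 - <<'E'
from h import *
plan(432.5,262.8,17,9.9)
E
python3 -m crank '[{"dx":0,"dy":0,"dz":0,"rx":0,"ry":0,"rz":0,"claw":36},{"dx":0,"dy":0,"dz":0,"rx":0,"ry":0,"rz":0,"claw":30},{"dx":0,"dy":0,"dz":0,"rx":0,"ry":0,"rz":0,"claw":25},{"dx":0,"dy":0,"dz":0,"rx":0,"ry":0,"rz":0,"claw":25},{"dx":0,"dy":0,"dz":0,"rx":0,"ry":0,"rz":0,"claw":25},{"dx":0,"dy":0,"dz":0,"rx":0,"ry":0,"rz":0,"claw":25},{"dx":0,"dy":0,"dz":0,"rx":0,"ry":0,"rz":0,"claw":25},{"dx":0,"dy":0,"dz":0,"rx":0,"ry":0,"rz":0,"claw":25}]'
```

```text
time_s: 15.55
position: [432.4, 262.9, 16.4]
ee_rot: [0.996, 0.087, -0.001, 0.0]
force: [-0.7, 0.6, -0.2]
grip_width: 0.68
t 15.55 shift [ 0.0002  0.0001 -0.0008] turn [0.0001 0.0007 0.0006] grip 0.68 F [-0.7  0.6 -0.2]
time_s: 16.55
position: [432.3, 262.8, 16.2]
ee_rot: [0.996, 0.087, -0.001, 0.0]
force: [1.1, 0.0, 0.9]
grip_width: 0.449
```

Gripped at 39.5 mm. Lifting.

```bash
python3 -m crank '[{"dx":0,"dy":0,"dz":-0.006,"rx":0,"ry":0,"rz":0,"claw":25},{"dx":0,"dy":0,"dz":-0.02,"rx":0,"ry":0,"rz":0,"claw":25},{"dx":0,"dy":0,"dz":-0.05,"rx":0,"ry":0,"rz":0,"claw":25},{"dx":0,"dy":0,"dz":-0.09,"rx":0,"ry":0,"rz":0,"claw":25},{"dx":0,"dy":0,"dz":-0.13,"rx":0,"ry":0,"rz":0,"claw":25},{"dx":0,"dy":0,"dz":-0.16,"rx":0,"ry":0,"rz":0,"claw":25},{"dx":0,"dy":0,"dz":-0.17,"rx":0,"ry":0,"rz":0,"claw":25},{"dx":0,"dy":0,"dz":-0.17,"rx":0,"ry":0,"rz":0,"claw":25}]'
python3 - <<'E'
from h import *
plan(559.8,23.4,145,2.3)
for n in ('wrist','side'):
  im=vision.get_image(n);cv2.imwrite(f'pics/{n}7.png',im[:,:,::-1])
E
```

```text
time_s: 17.55
position: [432.4, 262.9, 143.7]
ee_rot: [0.996, 0.087, -0.001, 0.0]
force: [0.6, -0.2, -1.7]
grip_width: 0.452
t 17.55 shift [ 0.1122  0.3439 -0.0019] turn [0.0001 0.0009 0.085 ] grip 0.452 F [ 0.6 -0.2 -1.7]
```

View pics/wrist7.png

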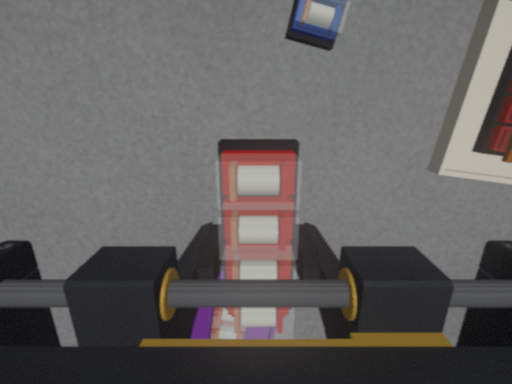

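View pics/side7.png

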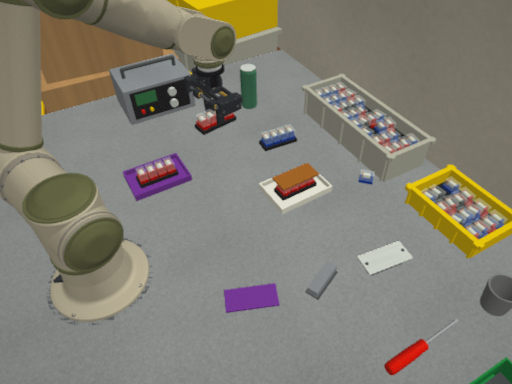

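The carrier is held level: its far edge is at row 140, where a level carrier should show (row 141). The side view shows it up off the bench, with the sheet lying in the tray. Carrying it over.

```bash
python3 -m crank '[{"dx":0.012,"dy":0.035,"dz":0,"rx":0,"ry":0,"rz":0.01,"claw":25},{"dx":0.03,"dy":0.09,"dz":0,"rx":0,"ry":0,"rz":0.03,"claw":25},{"dx":0.05,"dy":0.15,"dz":0,"rx":0,"ry":0,"rz":0.045,"claw":25},{"dx":0.07,"dy":0.21,"dz":0,"rx":0,"ry":0,"rz":0.06,"claw":25},{"dx":0.09,"dy":0.27,"dz":0,"rx":0,"ry":0,"rz":0.075,"claw":25},{"dx":0.105,"dy":0.32,"dz":0,"rx":0,"ry":0,"rz":0.085,"claw":25},{"dx":0.1122,"dy":0.344,"dz":0,"rx":0,"ry":0.001,"rz":0.085,"claw":25},{"dx":0.1122,"dy":0.344,"dz":0,"rx":0,"ry":0.001,"rz":0.085,"claw":25}]'
python3 - <<'E'
from h import *
plan(559.8,23.4,82,2.3)
E
```

```text
time_s: 18.65
position: [559.8, 23.1, 142.9]
ee_rot: [1.0, 0.02, -0.001, -0.0]
force: [-0.7, 0.4, -2.0]
grip_width: 0.456
t 18.65 shift [ 0.0001 -0.0004  0.0812] turn [-0.0001  0.0007 -0.0005] grip 0.456 F [-0.7  0.4 -2. ]
```

```bash
python3 -m crank '[{"dx":0,"dy":0,"dz":0.02,"rx":0,"ry":0,"rz":0,"claw":25},{"dx":0,"dy":0,"dz":0.045,"rx":0,"ry":0,"rz":0,"claw":25},{"dx":0,"dy":0,"dz":0.065,"rx":0,"ry":0,"rz":0,"claw":25},{"dx":0,"dy":0,"dz":0.076,"rx":0,"ry":0,"rz":0,"claw":25},{"dx":0,"dy":0,"dz":0.081,"rx":0,"ry":0,"rz":0,"claw":25},{"dx":0,"dy":0,"dz":0.081,"rx":0,"ry":0,"rz":0,"claw":25},{"dx":0,"dy":0,"dz":0.081,"rx":0,"ry":0,"rz":0,"claw":25},{"dx":0,"dy":0,"dz":0.081,"rx":0,"ry":0,"rz":0,"claw":25}]'
python3 - <<'E'
from h import *
plan(559.8,23.4,71.5,2.3)
for n in ('wrist','side'):
  im=vision.get_image(n);cv2.imwrite(f'pics/{n}8.png',im[:,:,::-1])
  if n=='side':cv2.imwrite('pics/side8c.png',cv2.resize(im[130:240,220:370,::-1],None,fx=5,fy=5))
E
```

```text
time_s: 19.65
position: [560.1, 23.2, 83.2]
ee_rot: [1.0, 0.02, 0.0, 0.0]
force: [-0.3, 0.3, -1.1]
grip_width: 0.451
t 19.65 shift [-0.0004 -0.0002  0.0156] turn [ 0.0003 -0.0004 -0.    ] grip 0.451 F [-0.3  0.3 -1.1]
```

View pics/wrist8.png

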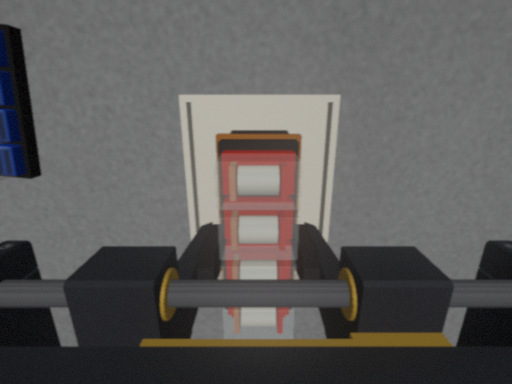

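View pics/side8c.png

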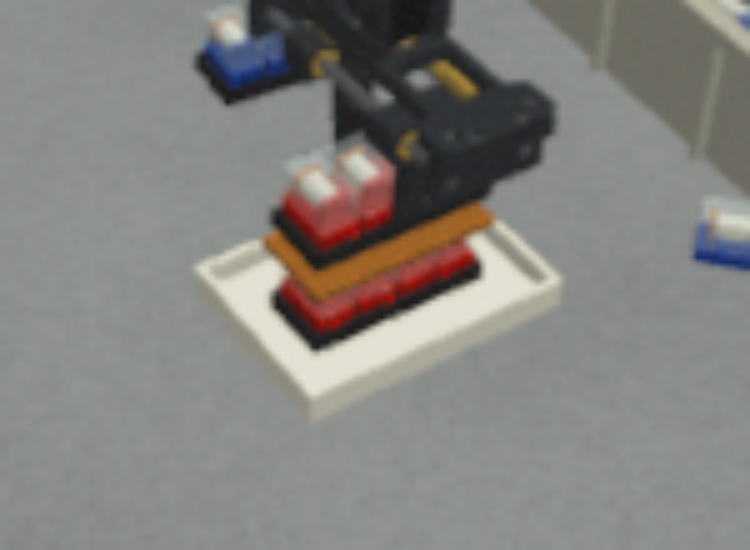

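The carrier is centred above the sheet: the strip's centre is at column 259, and the sheet (216–300) and tray (180–340) centre at about 258 and 260. Going down about 11 mm to light contact.

```bash
python3 -m crank '[{"dx":0,"dy":0,"dz":0.004,"rx":0,"ry":0,"rz":0,"claw":25},{"dx":0,"dy":0,"dz":0.008,"rx":0,"ry":0,"rz":0,"claw":25},{"dx":0,"dy":0,"dz":0.011,"rx":0,"ry":0,"rz":0,"claw":25},{"dx":0,"dy":0,"dz":0.0135,"rx":0,"ry":0,"rz":0,"claw":25},{"dx":0,"dy":0,"dz":0.015,"rx":0,"ry":0,"rz":0,"claw":25},{"dx":0,"dy":0,"dz":0.0156,"rx":0,"ry":0,"rz":0,"claw":25},{"dx":0,"dy":0,"dz":0.0156,"rx":0,"ry":0,"rz":0,"claw":25},{"dx":0,"dy":0,"dz":0.0156,"rx":0,"ry":0,"rz":0,"claw":25}]'
```

```text
time_s: 20.75
position: [559.9, 23.3, 71.2]
ee_rot: [1.0, 0.02, 0.0, 0.0]
force: [-0.7, -0.1, -0.2]
grip_width: 0.453
```

```bash
python3 -m crank '[{"dx":0,"dy":0,"dz":0.0004,"rx":0,"ry":0,"rz":0,"claw":25},{"dx":0,"dy":0,"dz":0.0008,"rx":0,"ry":0,"rz":0,"claw":25},{"dx":0,"dy":0,"dz":0.001,"rx":0,"ry":0,"rz":0,"claw":25},{"dx":0,"dy":0,"dz":0.001,"rx":0,"ry":0,"rz":0,"claw":25},{"dx":0,"dy":0,"dz":0.001,"rx":0,"ry":0,"rz":0,"claw":25},{"dx":0,"dy":0,"dz":0.001,"rx":0,"ry":0,"rz":0,"claw":25},{"dx":0,"dy":0,"dz":0.001,"rx":0,"ry":0,"rz":0,"claw":25},{"dx":0,"dy":0,"dz":0.001,"rx":0,"ry":0,"rz":0,"claw":25}]'
```

```text
time_s: 21.75
position: [560.0, 23.3, 71.2]
ee_rot: [1.0, 0.02, 0.0, 0.0]
force: [-3.4, 0.1, 7.8]
grip_width: 0.448
```

Contact at 7.8 N. Backing off to nearly no load, then opening slowly and rising.

```bash
python3 -m crank '[{"dx":0,"dy":0,"dz":-0.0009,"rx":0,"ry":0,"rz":0,"claw":25},{"dx":0,"dy":0,"dz":-0.0009,"rx":0,"ry":0,"rz":0,"claw":42},{"dx":0,"dy":0,"dz":-0.0009,"rx":0,"ry":0,"rz":0,"claw":48},{"dx":0,"dy":0,"dz":-0.0009,"rx":0,"ry":0,"rz":0,"claw":56},{"dx":0,"dy":0,"dz":-0.0009,"rx":0,"ry":0,"rz":0,"claw":64},{"dx":0,"dy":0,"dz":-0.0009,"rx":0,"ry":0,"rz":0,"claw":70},{"dx":0,"dy":0,"dz":-0.0009,"rx":0,"ry":0,"rz":0,"claw":70},{"dx":0,"dy":0,"dz":-0.015,"rx":0,"ry":0,"rz":0,"claw":70}]'
python3 -m crank '[{"dx":0,"dy":0,"dz":-0.03,"rx":0,"ry":0,"rz":0,"claw":70},{"dx":0,"dy":0,"dz":-0.06,"rx":0,"ry":0,"rz":0,"claw":70},{"dx":0,"dy":0,"dz":-0.1,"rx":0,"ry":0,"rz":0,"claw":70},{"dx":-0.04,"dy":0,"dz":-0.14,"rx":0,"ry":0,"rz":0,"claw":70},{"dx":-0.1,"dy":0,"dz":-0.16,"rx":0,"ry":0,"rz":0,"claw":70},{"dx":-0.12,"dy":0,"dz":-0.16,"rx":0,"ry":0,"rz":0,"claw":70},{"dx":-0.12,"dy":0,"dz":-0.16,"rx":0,"ry":0,"rz":0,"claw":70},{"dx":-0.12,"dy":0,"dz":-0.16,"rx":0,"ry":0,"rz":0,"claw":70}]'
python3 - <<'E'
from h import *
p=vision.camera_params('wrist');s=readout.get_state();W=wpose(s,p)
im=vision.get_image('wrist')[:,:,::-1]
x0,y0=180,20
im2=cv2.resize(im[y0:y0+200,x0:x0+160],None,fx=3,fy=3).copy()
c,q=np.cos(np.radians(2.3)),np.sin(np.radians(2.3))
for hx,hy,z,col in((58,23,55,(0,255,255)),(53.5,20,99,(0,255,0)),(60,28,55,(255,0,0)),(85,60,20,(255,0,255))):
  pts=[((proj(p,(559.6+c*a*hx-q*b*hy,23.2+q*a*hx+c*b*hy,z),W)-(x0,y0)+.5)*3-.5) for a,b in((1,1),(1,-1),(-1,-1),(-1,1))]
  cv2.polylines(im2,[np.array(pts).round().astype(int)],True,col,1)
cv2.imwrite('pics/w9o.png',im2)
im=vision.get_image('side');cv2.imwrite('pics/s9c.png',cv2.resize(im[110:240,200:370,::-1],None,fx=4.5,fy=4.5))
E
```

```text
time_s: 22.75
position: [559.5, 23.3, 81.5]
ee_rot: [1.0, 0.02, -0.001, 0.0]
force: [-0.1, -0.6, 0.5]
grip_width: 0.79
time_s: 23.75
position: [470.6, 19.6, 201.9]
ee_rot: [1.0, 0.02, 0.0, 0.0]
force: [-0.4, 0.2, 0.5]
grip_width: 0.799
```

View pics/w9o.png

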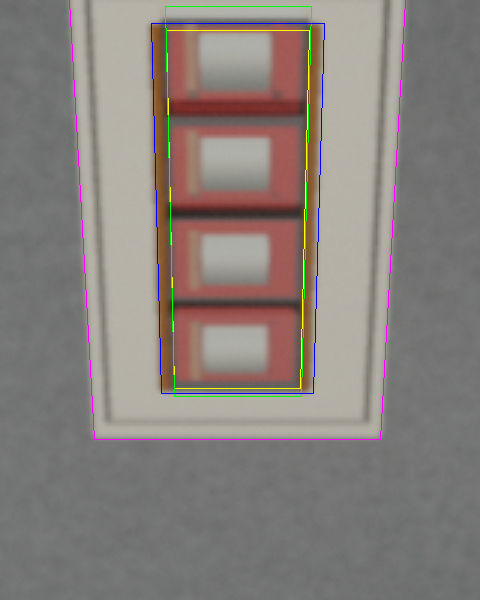

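View pics/s9c.png

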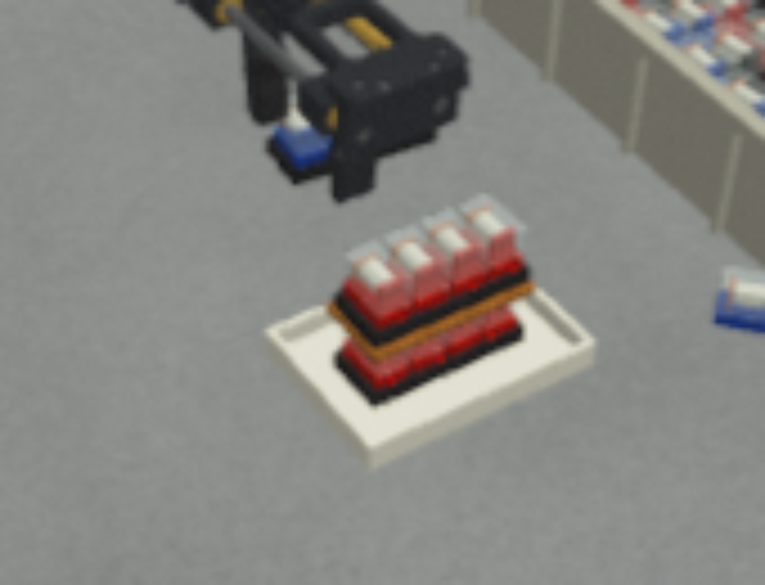

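The stack is square, level and free: the carrier, sheet and tray all fall on the modelled outlines to within about 2 mm. The gripper is clear at z = 202 mm. Handing in.

```bash
python3 -c "
from plant import ctrl,readout
print(readout.get_state()['time_s']);print(ctrl.sign_off())"
```

```text
23.85
the job is handed in; nothing more can be done
None
```

I placed the brown separator squarely on the first layer and let go of it. I then stood the loose red-based carrier upright on the sheet, in line with the layer. Both were lowered until the gripper felt contact (about 8–11 N) before I released them. I handed the job in at 23.9 s of the 56 s; no verdict was reported.

- **Sheet:** after release, the wrist camera put its centre at about (560, 24) mm. The layer, measured from the tray rim in three views, is at (559.6, 23) mm, turned about 2.3°.
- **Carrier:** I released it at TCP (560, 23.3) mm, and in the last wrist picture it matched its expected outline to within about 2 mm. The far end of that outline was hard to see against the case tops. The side view showed the stack level and upright.
- **Blue carrier:** the arm never touched it, and it looked undisturbed in the pictures. I did not measure its position again at the end.
- **Disagreements:** none of the checks failed. The views differed by up to about 2 mm, which is within the calibration tolerance.

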